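Unload the polisher's sweep arm and lift it off its ball

TASK

Take the load weight off the polisher's sweep arm and return it to its own well in the storage tray, the one made for its disc size, and let go of it there. Then pull the spring latch on the arm's socket sideways by its knob, lift the arm off the ball and finish while still holding it up by the knob or the arm, at rest, with the socket at least 5 cm higher than where it sat. Leave the small weight, the jars alone.

Things in the scene. Friction and masses are not known exactly. Their poses are not given: they have to be found in the camera images.
- load_weight_mid (a point): Centre, half-way up, of the steel load weight: a disc 46 mm across and 20 mm high with an upright round post on top, 20 mm across (23 mm at its rim near the top) and 34 mm high; 54 mm high in all, so this point is 27 mm above its underside and the post runs from 7 mm below to 27 mm above it. 0.2 to 0.4 kg. Grip the post. It starts on the sweep arm, in a shallow pan whose rim stands 4 mm above the weight's underside. Its z axis points up.
- floor_middle (a point): Centre of the floor of the middle-sized well, 50 mm across: the load weight's own well (its 46 mm disc has 2 mm play all round). Each of the three wells is a round recess in its own square block, 74 mm wide, in the storage tray on the worktop; the floor is 9 mm below the block's top and 11 mm above the worktop. The three blocks stand in a row, 75 mm apart, in an order that changes.
- floor_small (a point): Centre of the floor of the small well, 40 mm across, same block size and depth; the small weight stands in it.
- floor_large (a point): Centre of the floor of the large well, 60 mm across, same block size and depth; empty and to be left so.
- small_weight_mid (a point): Centre, half-way up, of the small weight: same shape and height as the load weight, but its disc is 36 mm across. Stands in the small well; leave it there.
- hinge_point (a point): Fixed point on the hinge axis of the sweep arm, at the polisher's pillar, 74 mm above the worktop. Its axes are those of the polisher: x points from the ball to the pillar, roughly away from the robot; y lies along the hinge axis; z is up.
- ball (a point): Fixed centre of the steel ball, 28 mm across, on a neck above the lap plate, 74 mm above the worktop and 190 mm from the hinge. Same axes as hinge_point. The ball has a flat shoulder underneath, which the latch plate catches.
- socket (a point): Point on the sweep arm at the centre of its socket cup (44 mm across, mouth down, top 19 mm above this point). It coincides with the ball while the arm is down and moves with the arm on a 190 mm radius. Axes as hinge_point while the arm is down.
- latch_knob (a point): Centre of the latch's black barrel knob: 20 mm in diameter, 18 mm long, its axis along the slide (y of the polisher). It stands on a 12 mm wide upright at the polisher's -y side of the socket, 50 mm above the ball's centre while the arm is down; the top of the socket cup is 31 mm below the knob's centre. It moves with the latch and with the arm. It can be gripped from above on its two end faces, fingers closing along y; the arm can be lifted by it.
- latch (a joint): How far the latch is drawn, in m: 0 is home under the ball's shoulder, 0.014 is the stop. It is drawn by pulling the knob towards the polisher's -y; a spring draws it back (4.5 N at 0, about 11 N at the stop). From about 0.007 on the plate is clear of the ball and the arm can be lifted; before that the arm is locked down.
- sweep_arm (a joint): Angle of the sweep arm, rad: 0 is down on the ball, it grows as the ball end rises about the hinge (limit 0.8; 0.27 is 5 cm at the socket). It falls back when let go. Bare arm 0.4 kg, about 2 to 3 N at the knob; steel bar 22 mm wide and 12 mm high, the pan 95 mm from the hinge.
- slim_jar: Slim screw-lid jar with a red lid, 46 mm across, 75 mm high, origin under its centre; a bystander between the back of the tray and the drawer cabinet.
- stout_jar: Stouter screw-lid jar with a black lid, 52 mm across, 69 mm high, origin under its centre; a bystander behind the polisher.
Mind the look-alikes: they are no part of the job. What is shaped like the part that bears load_weight_mid but green is not meant.

How it is judged:
By the outcome, as a careful person would: the job done as asked, in the order asked, and still so for the second after the job is handed in, while the arm keeps its last pose, push and grip.
It also fails if it takes over 43 s, if anything falls off the work surface, if the arm or the gripper's body presses on something with over 40 N, if the wrist force passes 120 N, or if a joint passes its speed limit or range.

ROBOT

A 6-joint arm with a two-finger parallel gripper is mounted at the origin on a cart in front of the work surface, level with it; the furniture and walls round the work are solid. World frame = base frame: x ahead of the robot, y to its left, z up, the work surface at z = 0. Lengths are in mm, angles in rad, forces in N, time in s.
With the tool pointing down it reaches from about 400 to 825 mm from the base axis. Payload 7 kg.
Tool frame: the origin (TCP) lies midway between the tips of the shut fingers; the grasp point (between the pads) lies 19 mm behind it (bot.pinch_z is the distance from the TCP to the grasp point, in mm); x points along the fingers, z is the direction in which the jaws open and shut, and the axes are right-handed (so a half turn about x gives the same grasp; the last joint's range is limited). The gripper opens to 85 mm and grips with 20 to 120 N. Pads are 22 mm wide; open, the fingers measure 114 mm over their backs; the gripper's body (76 mm by 85 mm) begins 54 mm behind the grasp point. The pads swing forward as they close: fully open they stand 13 mm farther back than shut.
Start: joints at [1.46, 0.359, 0.012, 0, -1.224, -0.288], TCP at [262.117, 622.005, 231.302] pointing down, gripper open.
Joint ranges: [-3.07, 3.07], [-1.43, 2.12], [-1.02, 1.25], [-3.03, 1.67], [-3.05, -0], [-3.03, 3.03]. Speed limits (rad/s): [2.39, 2.39, 3.01, 3.14, 3.14, 3.14].

INTERFACE

Orientations are given as a unit quaternion [x, y, z, w].
In Python, from workcell import bot gives the robot as it stands.
- The arm moves only by the tool carry_out, never from a script. Its argument "series" is a list of rows, each an object of numbers: "gripper": the opening, from 0 (shut) to 1 (fully open); "dx", "dy", "dz": the shift along the tool's x, y, z in cm; "rx", "ry", "rz": the turn, a rotation vector about the tool's x, y, z in degrees. In form: [{"gripper": .., "dx": .., "dy": .., "dz": .., "rx": .., "ry": .., "rz": ..}, ...]. A call has 1 to 20 rows; each row is the pose to reach, as a shift and turn from the pose measured when the call began, along the tool's axes at that moment; what a row does not reach only later rows make up. A row lasts 1/12 s, in which the tool goes at most 41.7 mm and 7.16 degrees, less where a joint would pass 70% of its speed; a pose out of reach is approached as far as the arm can. A call with a gripper value outside its range is refused whole. The fingers move at their own pace and stop on an object; "newtons" is the grip in N (left out, the last holds). Time passes only in rows, so rows that repeat a pose let the fingers close. It gives the time, the measured TCP pose, the force and the opening at its end, in the units of the state.
- bot.observe(): the state, without advancing time (a new reading comes with each control period).
- bot.camera(name): name is "scene" or "side" or "wrist"; returns the picture (384x512x3 uint8, red, green, blue); there is no depth.
- bot.camera_info(name): a dict with "fx", "fy", "cx", "cy" (pixels), "k1" (the pictures are not rectified: a ray, as slopes to the right and down, at radius r is drawn at 1 + k1 r^2 times it, then the intrinsics apply), "cam_to_world" (4x4, takes a point from camera to world coordinates); the wrist camera has in their place "tool_from_camera" (4x4, takes a point from camera to tool coordinates, whose origin is the TCP and whose axes are the tool frame's). Camera axes: x right, y up, looking along -z (the intrinsics and any distortion apply to the point x, -y, -z); pixel columns grow to the right and rows downward; lengths in mm; the calibration is good to about 2 mm. A picture is of the moment at which its call begins: read the wrist's pose just before it. camera_info takes no time and is no camera call.
- bot.sign_off(): hands the job in, once; it reports no verdict.
The state is a dict: "time": time; "q": joint angles; "joint_velocities": joint speeds; "joint_torque": joint torques, N m; "tcp_pos": TCP position; "ee_rot": TCP orientation; "ft_force": force on the tool from outside, world axes, zero at the start; "ft_torque": the same for the moment, N m; "finger_gap": opening from 0.0 (shut) to 1.0 (fully open).
Only numpy, scipy, OpenCV 4.12 (cv2) and the standard library are available. Lean on these libraries where they do the work, as an engineer would, in place of code of your own. Each camera call takes 0.05 s, during which the arm holds its last target. There are 200 camera calls.

## Working session

There is one attempt and no reset: what is moved stays moved. The work goes in short steps, Python scripts to look and compute and a tool call to move; the robot and the scene stay as the last step left them, time stands still between calls to the robot, and variables do not carry over. Pictures are saved under pics/ and viewed, about 8 in all and at most 12, crops included, and the job is handed in when it is done.

Besides the shell and the picture viewer there is one more tool, called after "Emit:" as name([rows], argument=value, ...), one row to a line, values as JSON. carry_out: Moves the arm, as the interface text tells. Its arguments: {"type":"object","properties":{"series":{"type":"array"},"newtons":{"type":"number"}},"required":["series"]}

```bash
mkdir -p pics; cat > h.py <<'E'
import numpy as np, cv2
from workcell import bot
from scipy.spatial.transform import Rotation as R
def T_tool(s):
    T=np.eye(4);T[:3,:3]=R.from_quat(s['ee_rot']).as_matrix();T[:3,3]=s['tcp_pos'];return T
def cam(name,s=None):
    c=bot.camera_info(name)
    T=np.array(c['cam_to_world']) if 'cam_to_world' in c else T_tool(s or bot.observe())@np.array(c['tool_from_camera'])
    return c,T
def ray(c,T,u,v):
    x=(u-c['cx'])/c['fx'];y=(v-c['cy'])/c['fy'];rd=np.hypot(x,y);r=rd
    for _ in range(30): r=rd/(1+c['k1']*r*r)
    f=r/rd if rd>0 else 1
    d=T[:3,:3]@np.array([x*f,-y*f,-1]);return T[:3,3],d/np.linalg.norm(d)
def proj(c,T,p):
    q=np.linalg.inv(T)@np.append(p,1);x,y=q[0]/-q[2],-q[1]/-q[2];k=1+c['k1']*(x*x+y*y)
    return np.array([c['fx']*x*k+c['cx'],c['fy']*y*k+c['cy']])
def onz(c,T,u,v,z):
    o,d=ray(c,T,u,v);return o+d*(z-o[2])/d[2]
def tri(rs):
    A=np.zeros((3,3));b=np.zeros(3)
    for o,d in rs:
        P=np.eye(3)-np.outer(d,d);A+=P;b+=P@o
    p=np.linalg.solve(A,b);return p,[np.linalg.norm((np.eye(3)-np.outer(d,d))@(p-o)) for o,d in rs]
def big(im,x0,y0,x1,y1,k): return cv2.resize(im[y0:y1,x0:x1],None,fx=k,fy=k,interpolation=cv2.INTER_CUBIC)
def save(n,im): cv2.imwrite(n,im[:,:,::-1])
E
python3 - <<'E'
from h import *
s=bot.observe();print(s)
for n in ['scene','side','wrist']:
    c,T=cam(n,s);print(n,c['fx'],c['k1'],T.round(2).tolist());im=bot.camera(n);np.save(n+'0.npy',im);save(f'pics/{n}0.png',im)
a=[np.load(n+'0.npy') for n in ['scene','side']]
save('pics/both.png',np.vstack([cv2.resize(np.hstack(a),(800,300),interpolation=cv2.INTER_AREA)]))
E
```

```text
{'time': 0.0, 'q': array([ 1.46010910e+00,  3.59413315e-01,  1.10587599e-02, -3.62147272e-04,
       -1.22413016e+00, -2.88137371e-01]), 'joint_velocities': array([-0.00053896,  0.00056121,  0.0004629 , -0.00017242,  0.00246631,
        0.00018615]), 'joint_torque': array([ 2.87989396e-04, -5.83329749e+01,  2.93418396e+01,  6.93674952e+00,
       -5.69640513e-03, -1.04675189e-05]), 'tcp_pos': array([261.93501933, 621.56805171, 230.34440476]), 'ee_rot': array([-0.58868677, -0.39062786,  0.5896375 , -0.39138904]), 'ft_force': array([-0.71631191, -0.79593126, -0.12123758]), 'ft_torque': array([ 0.013902  , -0.03278071, -0.01706443]), 'finger_gap': 1.0035689268451293}
scene 386.05904693163774 0.015193913582508338 [[-0.84, 0.3, -0.45, 234.99], [-0.54, -0.5, 0.68, 495.48], [-0.01, 0.81, 0.58, 611.45], [0.0, 0.0, 0.0, 1.0]]
side 355.79387159725087 -0.06698105798858073 [[-0.89, 0.27, -0.36, 294.51], [-0.45, -0.56, 0.7, 536.38], [-0.01, 0.78, 0.62, 625.11], [0.0, 0.0, 0.0, 1.0]]
wrist 321.5328393782837 -0.09353760031130365 [[-0.39, 0.88, 0.28, 333.39], [-0.92, -0.37, -0.11, 592.0], [0.0, -0.3, 0.95, 373.33], [0.0, 0.0, 0.0, 1.0]]
```

View pics/both.png

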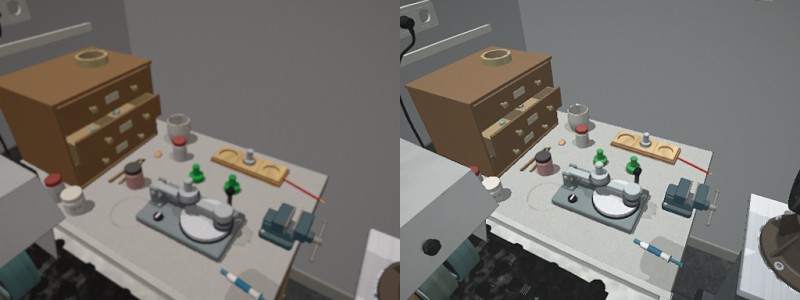

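```bash
python3 - <<'E'
from h import *
a=np.load('scene0.npy');b=np.load('side0.npy')
# region crops: scene x170-370,y165-315 ; side x190-390 (global 590-.. /400*512)
save('pics/c1.png',np.vstack([big(a,160,160,420,335,3)]))
save('pics/c2.png',np.vstack([big(b,180,150,440,325,3)]))
E
```

```text
(no output)
```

View pics/c1.png

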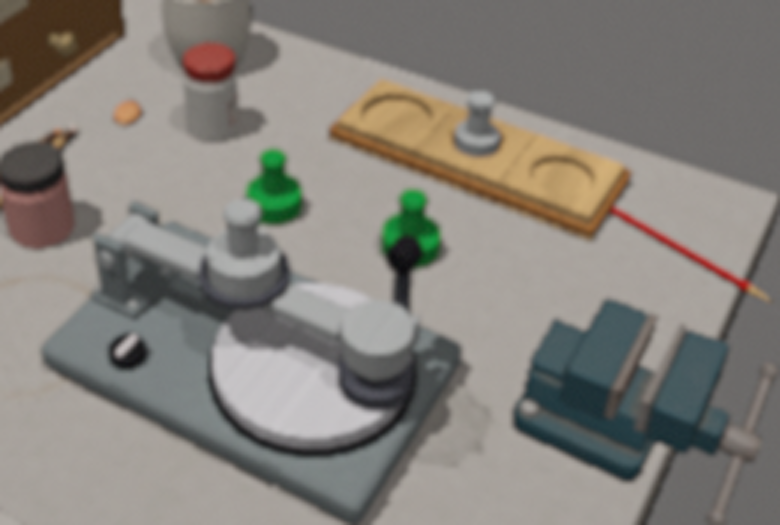

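View pics/c2.png

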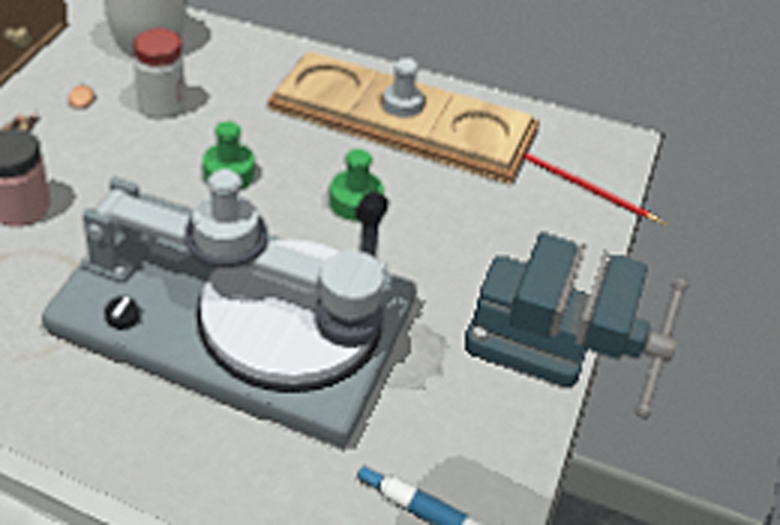

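```bash
python3 - <<'E'
from h import *
s=bot.observe();C={n:cam(n,s) for n in ['scene','side','wrist']}
P={'post top':((243,212),(226,180)),'knob':((404,252),(371,206)),'cuptop c':((378,324),(353,274)),'smallpost top':((481,98),(406,65)),
'Lwell':((396,108),(328,80)),'Rwell':((562,172),(480,126)),'green1top':((273,158),(228,130)),'hinge':((143,213),(124,187))}
px=lambda q,n:(((160 if n=='scene' else 180)+q[0]/3),((160 if n=='scene' else 150)+q[1]/3))
for k,(a,b) in P.items():
    p,e=tri([ray(*C['scene'],*px(a,'scene')),ray(*C['side'],*px(b,'side'))]);print(k,p.round(),np.round(e,1), proj(*C['wrist'],p).round())
for nm,n,z,a in [('L','scene',20,[(358,112),(434,118)]),('R','scene',20,[(528,168),(596,183)]),('L','side',20,[(293,80),(362,90)]),('R','side',20,[(447,122),(510,134)])]:
    w=[onz(*C[n],*px(q,n),z) for q in a];print(nm,n,np.linalg.norm(w[0]-w[1]).round(1),w[0].round(),w[1].round())
for k,z in [('Lwell',20),('Rwell',20),('knob',124),('post top',118)]:
    print(k,[onz(*C[n],*px(q,n),z).round() for n,q in zip(['scene','side'],P[k])])
E
```

```text
post top [549.  60. 139.] [0.2 0.2] [-2668.  3483.]
knob [458.  20. 118.] [0. 0.] [-565.  876.]
cuptop c [454.  58.  90.] [1. 1.] [205. 238.]
smallpost top [ 516. -233.   55.] [0.8 0.8] [-2496.  2441.]
Lwell [ 587. -221.   25.] [1.6 1.6] [-1829.  2210.]
Rwell [ 441. -235.    9.] [0.6 0.6] [-227.  537.]
green1top [624. -86.  48.] [0.4 0.4] [-1434.  2189.]
hinge [644.  46.  83.] [0. 0.] [-1301.  2484.]
L scene 64.7 [ 616. -207.   20.] [ 556. -233.   20.]
R scene 53.5 [ 463. -213.   20.] [ 410. -223.   20.]
L side 66.1 [ 618. -210.   20.] [ 553. -224.   20.]
R side 56.4 [ 467. -212.   20.] [ 411. -220.   20.]
Lwell [array([ 591., -229.,   20.]), array([ 588., -224.,   20.])]
Rwell [array([ 438., -222.,   20.]), array([ 439., -220.,   20.])]
knob [array([455.,  26., 124.]), array([456.,  26., 124.])]
post top [array([562.,  41., 118.]), array([560.,  40., 118.])]
```

View pics/wrist0.png

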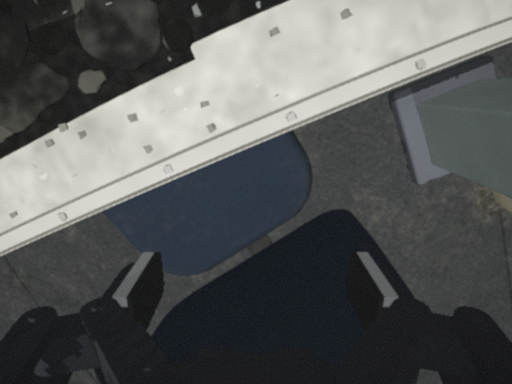

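```bash
cat >> h.py <<'E'
def plan(target,yaw_jaw=None,s=None):
    """target TCP world mm; jaw dir angle deg in world (mod 180). prints dx,dy,dz cm and rotvec deg in tool axes"""
    s=s or bot.observe();T=T_tool(s);d=T[:3,:3].T@(np.array(target)-T[:3,3])/10
    out=[d.round(2)]
    if yaw_jaw is not None:
        for k in (0,180):
            a=np.radians(yaw_jaw+k);z=np.array([np.cos(a),np.sin(a),0]);x=np.array([0,0,-1.]);y=np.cross(z,x)
            out.append(np.degrees((R.from_matrix(T[:3,:3].T@np.c_[x,y,z])).as_rotvec()).round(2))
    return out
E
python3 - <<'E'
from h import *
s=bot.observe();print(T_tool(s).round(3));print(np.array(bot.camera_info('wrist')['tool_from_camera']).round(2).tolist())
print(plan([480,40,330],90))
E
```

```text
[[-0.00000e+00  9.21000e-01 -3.88000e-01  2.61998e+02]
 [-1.00000e-03 -3.88000e-01 -9.21000e-01  6.21686e+02]
 [-1.00000e+00  0.00000e+00  1.00000e-03  2.30581e+02]
 [ 0.00000e+00  0.00000e+00  0.00000e+00  1.00000e+00]]
[[-0.0, 0.3, -0.95, -142.98], [-0.0, 0.95, 0.3, 77.35], [1.0, 0.0, -0.0, -0.26], [0.0, 0.0, 0.0, 1.0]]
[array([-9.88, 42.68, 45.15]), array([ 1.5715e+02,  1.0000e-02, -1.0000e-01]), array([-2.285e+01,  7.000e-02,  1.000e-02])]
```

```bash
python3 -c "
from h import *
print(plan([540,60,320],90))"
```

```text
[array([-8.88, 47.43, 40.97]), array([ 1.5715e+02,  1.0000e-02, -1.0000e-01]), array([-2.285e+01,  7.000e-02,  1.000e-02])]
```

Emit:
carry_out([
  {"dx": -8.9,"dy": 4.0,"dz": 3.5,"rx": -5,"gripper": 1},
  {"dx": -8.9,"dy": 8,"dz": 7,"rx": -10,"gripper": 1},
  {"dx": -8.9,"dy": 47.4,"dz": 41,"rx": -22.9,"gripper": 1},
  {"dx": -8.9,"dy": 47.4,"dz": 41,"rx": -22.9,"gripper": 1},
  {"dx": -8.9,"dy": 47.4,"dz": 41,"rx": -22.9,"gripper": 1},
  {"dx": -8.9,"dy": 47.4,"dz": 41,"rx": -22.9,"gripper": 1},
  {"dx": -8.9,"dy": 47.4,"dz": 41,"rx": -22.9,"gripper": 1},
  {"dx": -8.9,"dy": 47.4,"dz": 41,"rx": -22.9,"gripper": 1},
  {"dx": -8.9,"dy": 47.4,"dz": 41,"rx": -22.9,"gripper": 1},
  {"dx": -8.9,"dy": 47.4,"dz": 41,"rx": -22.9,"gripper": 1},
  {"dx": -8.9,"dy": 47.4,"dz": 41,"rx": -22.9,"gripper": 1},
  {"dx": -8.9,"dy": 47.4,"dz": 41,"rx": -22.9,"gripper": 1},
  {"dx": -8.9,"dy": 47.4,"dz": 41,"rx": -22.9,"gripper": 1},
  {"dx": -8.9,"dy": 47.4,"dz": 41,"rx": -22.9,"gripper": 1},
  {"dx": -8.9,"dy": 47.4,"dz": 41,"rx": -22.9,"gripper": 1},
  {"dx": -8.9,"dy": 47.4,"dz": 41,"rx": -22.9,"gripper": 1},
  {"dx": -8.9,"dy": 47.4,"dz": 41,"rx": -22.9,"gripper": 1},
  {"dx": -8.9,"dy": 47.4,"dz": 41,"rx": -22.9,"gripper": 1},
  {"dx": -8.9,"dy": 47.4,"dz": 41,"rx": -22.9,"gripper": 1},
  {"dx": -8.9,"dy": 47.4,"dz": 41,"rx": -22.9,"gripper": 1},
])

```text
validation failed for argument at $.se...
```

Emit:
carry_out([
  {"gripper": 1,"dx": -8.9,"dy": 4.0,"dz": 3.5,"rx": -5,"ry": 0,"rz": 0},
])

```text
time: 0.23
tcp_pos: [268.9, 601.3, 258.5]
ee_rot: [-0.567, -0.413, 0.576, -0.419]
ft_force: [1.2, 0.2, -1.0]
finger_gap: 1.001
```

```bash
python3 -c "
from h import *
print(plan([540,60,320],90))"
```

```text
[array([-5.56, 42.41, 43.28]), array([162.12,   0.23,  -1.16]), array([-17.88,   0.81,   0.16])]
```

Emit:
carry_out([
  {"gripper": 1,"dx": -5.6,"dy": 42.4,"dz": 43.3,"rx": -17.9,"ry": 0.8,"rz": 0.2},
  {"gripper": 1,"dx": -5.6,"dy": 42.4,"dz": 43.3,"rx": -17.9,"ry": 0.8,"rz": 0.2},
  {"gripper": 1,"dx": -5.6,"dy": 42.4,"dz": 43.3,"rx": -17.9,"ry": 0.8,"rz": 0.2},
  {"gripper": 1,"dx": -5.6,"dy": 42.4,"dz": 43.3,"rx": -17.9,"ry": 0.8,"rz": 0.2},
  {"gripper": 1,"dx": -5.6,"dy": 42.4,"dz": 43.3,"rx": -17.9,"ry": 0.8,"rz": 0.2},
  {"gripper": 1,"dx": -5.6,"dy": 42.4,"dz": 43.3,"rx": -17.9,"ry": 0.8,"rz": 0.2},
  {"gripper": 1,"dx": -5.6,"dy": 42.4,"dz": 43.3,"rx": -17.9,"ry": 0.8,"rz": 0.2},
  {"gripper": 1,"dx": -5.6,"dy": 42.4,"dz": 43.3,"rx": -17.9,"ry": 0.8,"rz": 0.2},
  {"gripper": 1,"dx": -5.6,"dy": 42.4,"dz": 43.3,"rx": -17.9,"ry": 0.8,"rz": 0.2},
  {"gripper": 1,"dx": -5.6,"dy": 42.4,"dz": 43.3,"rx": -17.9,"ry": 0.8,"rz": 0.2},
  {"gripper": 1,"dx": -5.6,"dy": 42.4,"dz": 43.3,"rx": -17.9,"ry": 0.8,"rz": 0.2},
  {"gripper": 1,"dx": -5.6,"dy": 42.4,"dz": 43.3,"rx": -17.9,"ry": 0.8,"rz": 0.2},
  {"gripper": 1,"dx": -5.6,"dy": 42.4,"dz": 43.3,"rx": -17.9,"ry": 0.8,"rz": 0.2},
  {"gripper": 1,"dx": -5.6,"dy": 42.4,"dz": 43.3,"rx": -17.9,"ry": 0.8,"rz": 0.2},
  {"gripper": 1,"dx": -5.6,"dy": 42.4,"dz": 43.3,"rx": -17.9,"ry": 0.8,"rz": 0.2},
  {"gripper": 1,"dx": -5.6,"dy": 42.4,"dz": 43.3,"rx": -17.9,"ry": 0.8,"rz": 0.2},
  {"gripper": 1,"dx": -5.6,"dy": 42.4,"dz": 43.3,"rx": -17.9,"ry": 0.8,"rz": 0.2},
])

```text
time: 1.65
tcp_pos: [540.0, 58.4, 320.0]
ee_rot: [-0.501, -0.499, 0.501, -0.499]
ft_force: [0.3, -0.3, 0.5]
finger_gap: 1.002
```

```bash
cat > shot.py <<'E'
import sys,pickle
from h import *
n=sys.argv[1];s=bot.observe();im=bot.camera('wrist');c,T=cam('wrist',s)
pickle.dump((c,T,im),open(n+'.pkl','wb'));save(f'pics/{n}.png',cv2.resize(im,(800,600),interpolation=cv2.INTER_CUBIC));print(s['tcp_pos'].round(1),s['q'].round(2))
E
python3 shot.py w1
```

```text
[540.   58.4 320. ] [ 0.47  0.09 -0.13  0.   -1.34  1.1 ]
```

View pics/w1.png

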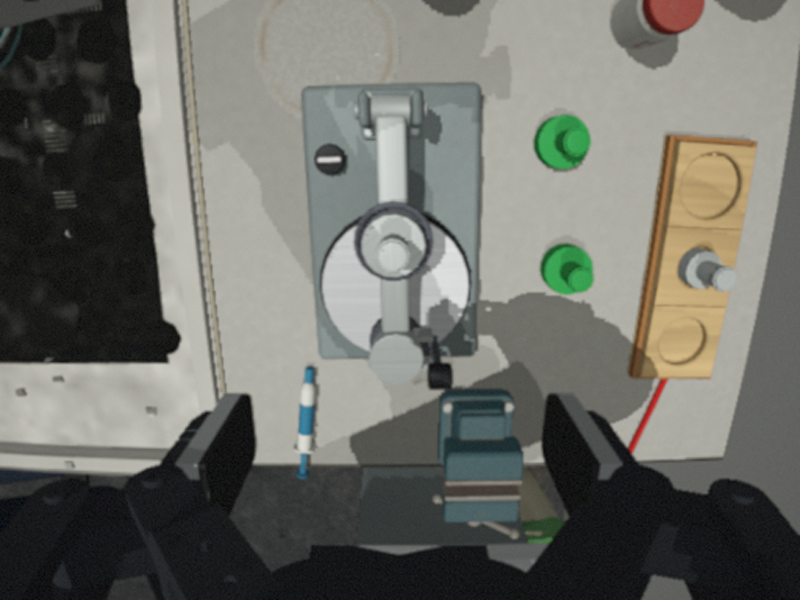

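Emit:
carry_out([
  {"gripper": 1,"dx": 0,"dy": 0,"dz": 15,"rx": 0,"ry": 0,"rz": 0},
  {"gripper": 1,"dx": 0,"dy": 0,"dz": 15,"rx": 0,"ry": 0,"rz": 0},
  {"gripper": 1,"dx": 0,"dy": 0,"dz": 15,"rx": 0,"ry": 0,"rz": 0},
  {"gripper": 1,"dx": 0,"dy": 0,"dz": 15,"rx": 0,"ry": 0,"rz": 0},
  {"gripper": 1,"dx": 0,"dy": 0,"dz": 15,"rx": 0,"ry": 0,"rz": 0},
  {"gripper": 1,"dx": 0,"dy": 0,"dz": 15,"rx": 0,"ry": 0,"rz": 0},
])

```text
time: 2.2
tcp_pos: [539.2, -90.7, 319.9]
ee_rot: [-0.5, -0.499, 0.501, -0.499]
ft_force: [-0.0, 0.5, 0.0]
finger_gap: 1.001
```

```bash
python3 shot.py w2
```

```text
[539.2 -90.7 319.9] [ 0.19  0.1  -0.13  0.   -1.34  1.38]
```

View pics/w2.png

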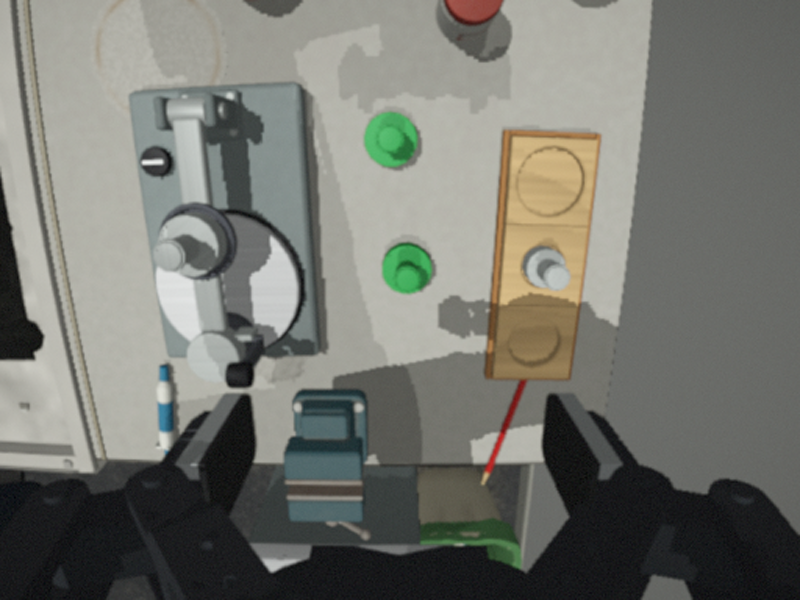

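```bash
python3 - <<'E'
from h import *
import pickle
A=pickle.load(open('w1.pkl','rb'));B=pickle.load(open('w2.pkl','rb'))
f=lambda p:((p[0]+.5)/1.5625-.5,(p[1]+.5)/1.5625-.5)
P={'posttop':((391,250),(169,254)),'knob':((440,376),(239,375)),'cuptop':((397,359),(215,356)),'Rwell':((682,339),(535,342)),'Lwell':((710,184),(550,180)),'smallpost':((724,277),(556,276)),
'barfar':((392,120),(188,122)),'vise backtop':((475,395),(331,395)),'viseTop':((483,461),(326,461)),'disc':((392,240),(194,240)),'trayRR':((713,377),(571,379)),'trayFR':((755,143),(600,134)),'trayFL':((676,137),(509,131)),'green2top':((578,280),(407,278))}
for k,(a,b) in P.items():
    p,e=tri([ray(A[0],A[1],*f(a)),ray(B[0],B[1],*f(b))]);print(k,p.round(1),np.round(e,1))
for k,z in [('posttop',138),('Rwell',20),('Lwell',20),('smallpost',65),('knob',124),('cuptop',93)]:
    print(k,[onz(X[0],X[1],*f(q),z).round(1) for X,q in zip((A,B),P[k])])
E
```

```text
posttop [550.9  63.1 137.9] [1.2 1.2]
knob [455.6  27.9 126.8] [0.1 0.1]
cuptop [453.6  59.6  89. ] [0.7 0.7]
Rwell [ 437.8 -222.2   15.2] [1.2 1.2]
Lwell [ 589.6 -223.6   17.2] [0.1 0.1]
smallpost [ 514.4 -221.4   62.4] [0.1 0.1]
barfar [636.5  62.6  83.7] [0.2 0.2]
vise backtop [371.5 -20.7  -2.2] [0.2 0.2]
viseTop [332.9 -21.6  58.1] [0.1 0.1]
disc [551.   63.   94.2] [0.1 0.1]
trayRR [ 399.4 -260.1   20.5] [0. 0.]
trayFR [ 628.5 -267.4   10.3] [0.8 0.8]
trayFL [ 629.9 -185.1   17.5] [0.3 0.3]
green2top [507.5 -98.1  44.6] [0.5 0.5]
posttop [array([552.2,  63.1, 138. ]), array([549.7,  63.2, 138. ])]
Rwell [array([ 441. , -218.9,   20. ]), array([ 438.5, -220.9,   20. ])]
Lwell [array([ 589.9, -221.8,   20. ]), array([ 589.6, -222.7,   20. ])]
smallpost [array([ 515.3, -219.6,   65. ]), array([ 514.9, -220.6,   65. ])]
knob [array([454.4,  27.6, 124. ]), array([454.2,  28.9, 124. ])]
cuptop [array([454.6,  59.6,  93. ]), array([456.1,  57.9,  93. ])]
```

```bash
python3 -c "
from h import *
for t in ([551,63,170],[551,63,107]): print(plan(t,91.5))"
```

```text
[array([ 15.  ,   1.15, -15.29]), array([1.7843e+02, 2.0000e-02, 0.0000e+00]), array([-1.57, -0.  ,  0.01])]
[array([ 21.3 ,   1.15, -15.29]), array([1.7843e+02, 2.0000e-02, 0.0000e+00]), array([-1.57, -0.  ,  0.01])]
```

Emit:
carry_out([
  {"gripper": 1,"dx": 4,"dy": 1.1,"dz": -15.3,"rx": -1.5,"ry": 0,"rz": 0},
  {"gripper": 1,"dx": 8,"dy": 1.1,"dz": -15.3,"rx": -1.5,"ry": 0,"rz": 0},
  {"gripper": 1,"dx": 11,"dy": 1.1,"dz": -15.3,"rx": -1.5,"ry": 0,"rz": 0},
  {"gripper": 1,"dx": 13,"dy": 1.1,"dz": -15.3,"rx": -1.5,"ry": 0,"rz": 0},
  {"gripper": 1,"dx": 15,"dy": 1.1,"dz": -15.3,"rx": -1.5,"ry": 0,"rz": 0},
  {"gripper": 1,"dx": 17.5,"dy": 1.1,"dz": -15.3,"rx": -1.5,"ry": 0,"rz": 0},
  {"gripper": 1,"dx": 19.5,"dy": 1.1,"dz": -15.3,"rx": -1.5,"ry": 0,"rz": 0},
  {"gripper": 1,"dx": 21.3,"dy": 1.1,"dz": -15.3,"rx": -1.5,"ry": 0,"rz": 0},
  {"gripper": 1,"dx": 21.3,"dy": 1.1,"dz": -15.3,"rx": -1.5,"ry": 0,"rz": 0},
  {"gripper": 1,"dx": 21.3,"dy": 1.1,"dz": -15.3,"rx": -1.5,"ry": 0,"rz": 0},
  {"gripper": 1,"dx": 21.3,"dy": 1.1,"dz": -15.3,"rx": -1.5,"ry": 0,"rz": 0},
])

```text
time: 3.17
tcp_pos: [551.1, 64.3, 108.3]
ee_rot: [0.494, 0.506, -0.493, 0.507]
ft_force: [-0.3, 0.1, 0.4]
finger_gap: 1.001
```

Emit:
carry_out([
  {"gripper": 0.5,"dx": 0.1,"dy": 0,"dz": 0.1,"rx": 0,"ry": 0,"rz": 0},
  {"gripper": 0.1,"dx": 0.1,"dy": 0,"dz": 0.1,"rx": 0,"ry": 0,"rz": 0},
  {"gripper": 0,"dx": 0.1,"dy": 0,"dz": 0.1,"rx": 0,"ry": 0,"rz": 0},
  {"gripper": 0,"dx": 0.1,"dy": 0,"dz": 0.1,"rx": 0,"ry": 0,"rz": 0},
  {"gripper": 0,"dx": 0.1,"dy": 0,"dz": 0.1,"rx": 0,"ry": 0,"rz": 0},
  {"gripper": 0,"dx": 0.1,"dy": 0,"dz": 0.1,"rx": 0,"ry": 0,"rz": 0},
  {"gripper": 0,"dx": 0.1,"dy": 0,"dz": 0.1,"rx": 0,"ry": 0,"rz": 0},
  {"gripper": 0,"dx": 0.1,"dy": 0,"dz": 0.1,"rx": 0,"ry": 0,"rz": 0},
], newtons=40)

```text
time: 3.83
tcp_pos: [552.6, 63.0, 109.3]
ee_rot: [0.494, 0.506, -0.492, 0.508]
ft_force: [-0.2, -1.7, 10.3]
finger_gap: 0.219
```

Emit:
carry_out([
  {"gripper": 0,"dx": -0.3,"dy": 0,"dz": 0,"rx": 0,"ry": 0,"rz": 0},
  {"gripper": 0,"dx": -1,"dy": 0,"dz": 0,"rx": 0,"ry": 0,"rz": 0},
  {"gripper": 0,"dx": -2,"dy": 0,"dz": 0,"rx": 0,"ry": 0,"rz": 0},
  {"gripper": 0,"dx": -3,"dy": 0,"dz": 0,"rx": 0,"ry": 0,"rz": 0},
  {"gripper": 0,"dx": -5,"dy": 0,"dz": 0,"rx": 0,"ry": 0,"rz": 0},
  {"gripper": 0,"dx": -5,"dy": 0,"dz": 0,"rx": 0,"ry": 0,"rz": 0},
])

```text
time: 4.33
tcp_pos: [554.4, 63.5, 163.5]
ee_rot: [0.496, 0.505, -0.49, 0.509]
ft_force: [1.4, 0.7, -1.5]
finger_gap: 0.221
```

```bash
python3 shot.py w3; python3 - <<'E'
from h import *
print(bot.observe()['ft_force'],bot.observe()['finger_gap'])
for t in ([440,-219.5,180],[440,-219.5,120]): print(plan(t,91.5))
a=bot.camera('scene');b=bot.camera('side');np.save('s3.npy',a)
import pickle
w=pickle.load(open('w3.pkl','rb'))[2]
save('pics/m3.png',np.hstack([cv2.resize(w[100:384,120:392],(400,418)),cv2.resize(b[150:330,180:352],(400,418))]))
E
```

```text
[554.4  63.5 163.5] [ 0.47  0.22 -0.35  0.   -0.99  1.13]
[-0.00283879 -0.08587303 -2.39228975] 0.22344585517758908
[array([ -1.98, -12.13,  27.98]), array([-1.7992e+02,  8.0000e-01, -1.7000e-01]), array([ 0.08, -0.11, -0.51])]
[array([  4.02, -12.19,  27.99]), array([-1.7992e+02,  8.0000e-01, -1.7000e-01]), array([ 0.08, -0.11, -0.51])]
```

View pics/m3.png

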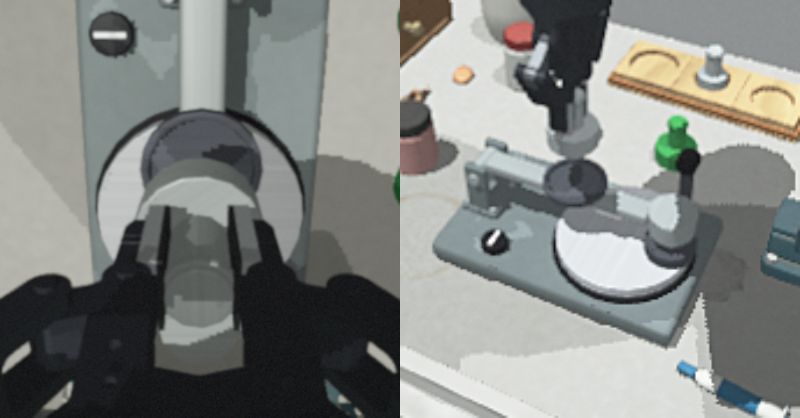

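Emit:
carry_out([
  {"gripper": 0,"dx": -1.5,"dy": -1.5,"dz": 4,"rx": 0,"ry": 0,"rz": 0},
  {"gripper": 0,"dx": -1.5,"dy": -3,"dz": 7.5,"rx": 0,"ry": 0,"rz": -0.5},
  {"gripper": 0,"dx": -1.5,"dy": -4.6,"dz": 11,"rx": 0,"ry": 0,"rz": -0.5},
  {"gripper": 0,"dx": -1.5,"dy": -6.2,"dz": 14.5,"rx": 0,"ry": 0,"rz": -0.5},
  {"gripper": 0,"dx": -1.5,"dy": -7.8,"dz": 18,"rx": 0,"ry": 0,"rz": -0.5},
  {"gripper": 0,"dx": -1.5,"dy": -9.4,"dz": 21.5,"rx": 0,"ry": 0,"rz": -0.5},
  {"gripper": 0,"dx": -1.5,"dy": -11,"dz": 25,"rx": 0,"ry": 0,"rz": -0.5},
  {"gripper": 0,"dx": -1,"dy": -12.0,"dz": 28,"rx": 0,"ry": -0.1,"rz": -0.5},
  {"gripper": 0,"dx": 2,"dy": -12.1,"dz": 28,"rx": 0,"ry": -0.1,"rz": -0.5},
  {"gripper": 0,"dx": 5,"dy": -12.1,"dz": 28,"rx": 0,"ry": -0.1,"rz": -0.5},
  {"gripper": 0,"dx": 7.5,"dy": -12.1,"dz": 28,"rx": 0,"ry": -0.1,"rz": -0.5},
  {"gripper": 0,"dx": 9.2,"dy": -12.1,"dz": 28,"rx": 0,"ry": -0.1,"rz": -0.5},
  {"gripper": 0,"dx": 9.2,"dy": -12.1,"dz": 28,"rx": 0,"ry": -0.1,"rz": -0.5},
  {"gripper": 0,"dx": 9.2,"dy": -12.1,"dz": 28,"rx": 0,"ry": -0.1,"rz": -0.5},
])

```text
time: 5.65
tcp_pos: [438.1, -220.0, 65.6]
ee_rot: [0.491, 0.508, -0.495, 0.505]
ft_force: [-0.0, -0.2, -1.9]
finger_gap: 0.217
```

```bash
python3 shot.py w4; python3 - <<'E'
from h import *
import pickle
s=bot.observe();print(s['ft_force'],s['finger_gap'],T_tool(s)[:3,0].round(4))
c,T,w=pickle.load(open('w4.pkl','rb'))
for n in ('scene','side'): np.save(n+'4.npy',bot.camera(n))
a=np.load('scene4.npy');b=np.load('side4.npy')
C={'scene':cam('scene'),'side':cam('side')}
for n in C: print(n,proj(*C[n],[440,-220,20]).round())
print('wrist',proj(c,T,[440,-220,20]).round())
def crop(im,p,h,k): x,y=map(int,p);return big(im,x-h,y-h,x+h,y+h,k),(x-h,y-h)
p1,o1=crop(a,proj(*C['scene'],[440,-220,30]),30,6.5);p2,o2=crop(b,proj(*C['side'],[440,-220,30]),30,6.5)
x,y=proj(c,T,[440,-220,20]).astype(int);y0=min(y-70,384-130);p3=big(w,x-65,y0,x+65,y0+130,3)
print(o1,o2,x-65,y0)
save('pics/m4.png',np.hstack([np.vstack([p1[:300],p2[:300]])[:,:390],cv2.resize(p3,(390,390)) if 0 else np.vstack([p3,np.zeros((210,390,3),np.uint8)])]))
E
```

```text
[ 438.1 -220.    65.6] [-0.06  0.24 -0.6   0.   -0.74  1.66]
[ 0.41562597 -0.27329047 -2.13428748] 0.22234722613151778 [-0.0046 -0.0012 -1.    ]
scene [346. 217.]
side [340. 192.]
wrist [255. 218.]
(316, 184) (309, 158) 189 148
```

View pics/m4.png

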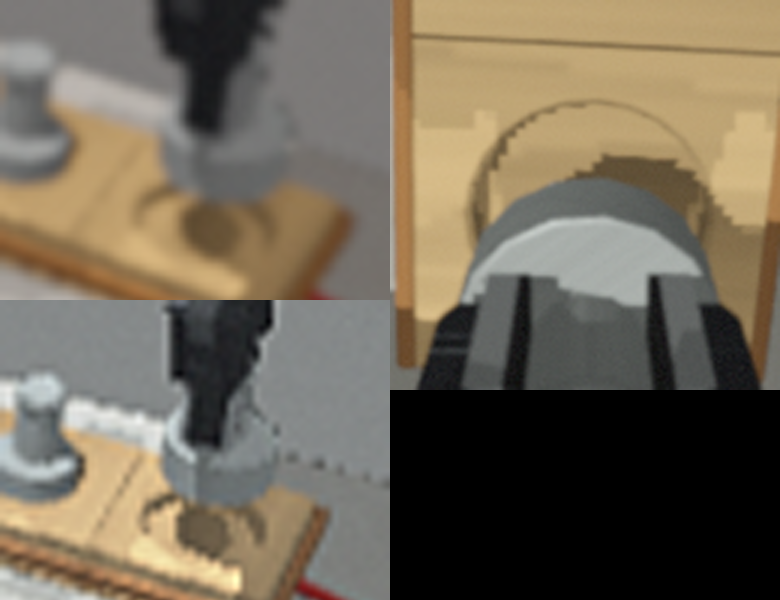

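```bash
python3 - <<'E'
from h import *
import pickle
c,T,w=pickle.load(open('w4.pkl','rb'))
f=lambda X,Y:(189+(X-390+.5)/3-.5,148+(Y+.5)/3-.5)
print('tcp',T[:3,3].round(1))
for nm,X,Y,z in [('rimfar',592,101,20),('rimL',470,200,20),('rimR',714,200,20),('botfar',595,178,40.3),('topfar',597,215,60.3),('botL',468,290,40.3),('botR',716,290,40.3),('topL',472,300,60.3),('blockline',592,44,20)]:
    print(nm,onz(c,T,*f(X,Y),z).round(1))
C={'scene':cam('scene'),'side':cam('side')}
# scene panel scale 6.5 origin (316,184); side panel origin (309,158), y offset 300
g=lambda X,Y:(316+(X+.5)/6.5-.5,184+(Y+.5)/6.5-.5); h=lambda X,Y:(309+(X+.5)/6.5-.5,158+(Y-300+.5)/6.5-.5)
for nm,a,b,z in [('rimL',(135,205),(143,520),20),('rimR',(272,238),(265,540),20),('discL',(160,165),(163,470),48),('discR',(290,170),(278,475),48)]:
    print(nm,onz(*C['scene'],*g(*a),z).round(1),onz(*C['side'],*h(*b),z).round(1))
# predicted silhouettes
for off in (-3,0,3):
  for n,o in (('scene',(316,184)),('side',(309,158))):
    th=np.linspace(0,6.28,60);P=np.array([proj(*C[n],[438+off+23*np.cos(t),-220+23*np.sin(t),z]) for t in th for z in (40.3,60.3)])
    Q=np.array([proj(*C[n],[440+off+25*np.cos(t),-220+25*np.sin(t),20]) for t in th])
    k=lambda U,i:(((U-np.array(o)+.5)*6.5)[:,i].min().round(),((U-np.array(o)+.5)*6.5)[:,i].max().round())
    print(off,n,'disc x,y',k(P,0),k(P,1),'rim x,y',k(Q,0),k(Q,1))
E
```

```text
tcp [ 516.5 -217.8  208. ]
rimfar [ 464.1 -220.1   20. ]
rimL [ 442.  -195.1   20. ]
rimR [ 443.3 -246.2   20. ]
botfar [ 455.  -220.8   40.3]
topfar [ 455.9 -221.    60.3]
botL [ 431.3 -196.9   40.3]
botR [ 432.6 -244.8   40.3]
topL [ 439.6 -200.1   60.3]
blockline [ 475.9 -219.7   20. ]
rimL [ 463.3 -216.1   20. ] [ 462.1 -211.    20. ]
rimR [ 413.7 -224.3   20. ] [ 412.9 -220.2   20. ]
discL [ 453.8 -208.4   48. ] [ 456.9 -211.    48. ]
discR [ 413.2 -229.9   48. ] [ 413.8 -228.    48. ]
-3 scene disc x,y (np.float64(155.0), np.float64(293.0)) (np.float64(100.0), np.float64(223.0)) rim x,y (np.float64(138.0), np.float64(277.0)) (np.float64(181.0), np.float64(268.0))
-3 side disc x,y (np.float64(163.0), np.float64(284.0)) (np.float64(115.0), np.float64(223.0)) rim x,y (np.float64(148.0), np.float64(270.0)) (np.float64(187.0), np.float64(264.0))
0 scene disc x,y (np.float64(147.0), np.float64(285.0)) (np.float64(97.0), np.float64(220.0)) rim x,y (np.float64(130.0), np.float64(269.0)) (np.float64(178.0), np.float64(265.0))
0 side disc x,y (np.float64(156.0), np.float64(277.0)) (np.float64(113.0), np.float64(221.0)) rim x,y (np.float64(141.0), np.float64(263.0)) (np.float64(185.0), np.float64(262.0))
3 scene disc x,y (np.float64(139.0), np.float64(277.0)) (np.float64(95.0), np.float64(217.0)) rim x,y (np.float64(122.0), np.float64(261.0)) (np.float64(176.0), np.float64(262.0))
3 side disc x,y (np.float64(149.0), np.float64(270.0)) (np.float64(111.0), np.float64(219.0)) rim x,y (np.float64(134.0), np.float64(256.0)) (np.float64(184.0), np.float64(260.0))
```

```bash
python3 -c "
from h import *
s=bot.observe();print(s['tcp_pos'])
print(plan([442,-219.7,48],91.5))"
```

```text
[ 440.15510423 -220.04288818   67.68869642]
[array([ 1.97,  0.19, -0.03]), array([-1.7993e+02, -1.8000e-01,  1.1000e-01]), array([0.07, 0.07, 0.11])]
```

Emit:
carry_out([
  {"gripper": 0,"dx": 0.5,"dy": 0.33,"dz": 0,"rx": 0,"ry": 0,"rz": 0},
  {"gripper": 0,"dx": 1.3,"dy": 0.33,"dz": 0,"rx": 0,"ry": 0,"rz": 0},
  {"gripper": 0,"dx": 1.8,"dy": 0.33,"dz": 0,"rx": 0,"ry": 0,"rz": 0},
  {"gripper": 0,"dx": 1.8,"dy": 0.33,"dz": 0,"rx": 0,"ry": 0,"rz": 0},
  {"gripper": 0,"dx": 1.8,"dy": 0.33,"dz": 0,"rx": 0,"ry": 0,"rz": 0},
  {"gripper": 0,"dx": 1.8,"dy": 0.33,"dz": 0,"rx": 0,"ry": 0,"rz": 0},
])

```text
time: 6.3
tcp_pos: [443.4, -220.0, 49.6]
ee_rot: [0.492, 0.507, -0.494, 0.507]
ft_force: [0.3, 0.1, -2.8]
finger_gap: 0.218
```

```bash
python3 shot.py w5; python3 - <<'E'
from h import *
import pickle
s=bot.observe();print(s['tcp_pos'],s['ft_force'],s['finger_gap'])
c,T,w=pickle.load(open('w5.pkl','rb'))
a=bot.camera('scene');b=bot.camera('side');np.save('scene5.npy',a);np.save('side5.npy',b)
x,y=proj(c,T,[440,-220,20]).astype(int);y0=min(y-50,384-120);print(x-55,y0)
p3=big(w,x-55,y0,x+55,y0+120,4)
q=np.vstack([big(a,316,184,372,224,6),big(b,309,158,365,198,6)])
save('pics/m5.png',np.hstack([p3,q]))
E
```

```text
[ 443.4 -220.    49.6] [-0.06  0.27 -0.61  0.   -0.7   1.66]
[ 443.47740772 -219.97774378   49.76903152] [ 0.53017476  0.42549307 -2.1497562 ] 0.22396936750055826
199 186
```

View pics/m5.png

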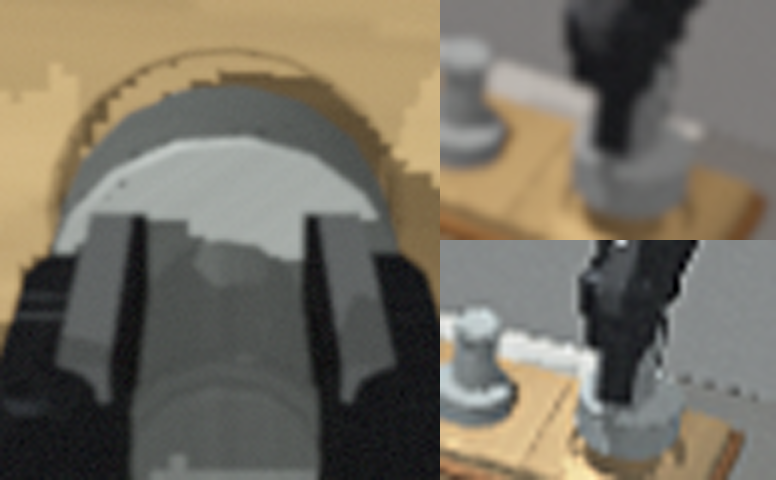

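```bash
python3 - <<'E'
from h import *
import pickle
c,T,w=pickle.load(open('w5.pkl','rb'))
f=lambda X,Y:(199+(X+.5)/4-.5,186+(Y+.5)/4-.5)
print('rimfar',onz(c,T,*f(224,49),20).round(1),'rimL',onz(c,T,*f(54,200),20).round(1))
for z in (22,25,28,31,34):
    print(z,onz(c,T,*f(228,85),z).round(1),onz(c,T,*f(228,136),z+20).round(1))
# predicted outline of disc for cand (x,z): far edges + left/right extents
th=np.linspace(0,2*np.pi,181)
for x in (438,440,442):
  for z in (24,28,32):
    E=[]
    for zz in (z,z+20):
        P=np.array([proj(c,T,[x+23*np.cos(t),-220.3+23*np.sin(t),zz]) for t in th]);P=(P-[199,186]+.5)*4
        E+= [P[:,1].min().round(),P[:,0].min().round(),P[:,0].max().round()]
    print(x,z,E)
for x in (437,438.5,440):
    P=np.array([proj(c,T,[x+25*np.cos(t),-220.3+25*np.sin(t),20]) for t in th]);P=(P-[199,186]+.5)*4
    print('rim',x,P[:,1].min().round(),P[:,0].min().round(),P[:,0].max().round())
E
```

```text
rimfar [ 464.2 -219.4   20. ] rimL [ 440.2 -195.    20. ]
22 [ 459.6 -220.1   22. ] [ 460. -220.   42.]
25 [ 460.6 -220.    25. ] [ 461.2 -219.9   45. ]
28 [ 461.7 -220.    28. ] [ 462.4 -219.9   48. ]
31 [ 462.8 -219.9   31. ] [ 463.6 -219.8   51. ]
34 [ 463.9 -219.9   34. ] [ 464.8 -219.8   54. ]
438 24 [np.float64(81.0), np.float64(67.0), np.float64(385.0), np.float64(135.0), np.float64(50.0), np.float64(403.0)]
438 28 [np.float64(91.0), np.float64(64.0), np.float64(388.0), np.float64(147.0), np.float64(46.0), np.float64(407.0)]
438 32 [np.float64(101.0), np.float64(61.0), np.float64(392.0), np.float64(160.0), np.float64(41.0), np.float64(411.0)]
440 24 [np.float64(67.0), np.float64(67.0), np.float64(386.0), np.float64(120.0), np.float64(49.0), np.float64(404.0)]
440 28 [np.float64(77.0), np.float64(64.0), np.float64(389.0), np.float64(132.0), np.float64(45.0), np.float64(408.0)]
440 32 [np.float64(87.0), np.float64(60.0), np.float64(393.0), np.float64(145.0), np.float64(41.0), np.float64(413.0)]
442 24 [np.float64(53.0), np.float64(67.0), np.float64(387.0), np.float64(105.0), np.float64(49.0), np.float64(405.0)]
442 28 [np.float64(63.0), np.float64(64.0), np.float64(390.0), np.float64(116.0), np.float64(45.0), np.float64(409.0)]
442 32 [np.float64(72.0), np.float64(60.0), np.float64(394.0), np.float64(129.0), np.float64(41.0), np.float64(414.0)]
rim 437 64.0 57.0 395.0
rim 438.5 54.0 57.0 395.0
rim 440 44.0 56.0 396.0
```

Emit:
carry_out([
  {"gripper": 0,"dx": 0.2,"dy": 0.1,"dz": 0,"rx": 0,"ry": 0,"rz": 0},
  {"gripper": 0,"dx": 0.4,"dy": 0.1,"dz": 0,"rx": 0,"ry": 0,"rz": 0},
  {"gripper": 0,"dx": 0.6,"dy": 0.1,"dz": 0,"rx": 0,"ry": 0,"rz": 0},
  {"gripper": 0,"dx": 0.8,"dy": 0.1,"dz": 0,"rx": 0,"ry": 0,"rz": 0},
  {"gripper": 0,"dx": 0.8,"dy": 0.1,"dz": 0,"rx": 0,"ry": 0,"rz": 0},
  {"gripper": 0,"dx": 0.8,"dy": 0.1,"dz": 0,"rx": 0,"ry": 0,"rz": 0},
])

```text
time: 6.95
tcp_pos: [444.4, -220.0, 41.7]
ee_rot: [0.492, 0.507, -0.494, 0.507]
ft_force: [0.1, -0.1, -3.3]
finger_gap: 0.219
```

No contact yet; continue down slowly.

Emit:
carry_out([
  {"gripper": 0,"dx": 0.1,"dy": 0,"dz": 0,"rx": 0,"ry": 0,"rz": 0},
  {"gripper": 0,"dx": 0.2,"dy": 0,"dz": 0,"rx": 0,"ry": 0,"rz": 0},
  {"gripper": 0,"dx": 0.3,"dy": 0,"dz": 0,"rx": 0,"ry": 0,"rz": 0},
  {"gripper": 0,"dx": 0.4,"dy": 0,"dz": 0,"rx": 0,"ry": 0,"rz": 0},
  {"gripper": 0,"dx": 0.4,"dy": 0,"dz": 0,"rx": 0,"ry": 0,"rz": 0},
])

```text
time: 7.37
tcp_pos: [443.8, -219.9, 37.8]
ee_rot: [0.492, 0.507, -0.494, 0.506]
ft_force: [-0.9, -0.4, -2.7]
finger_gap: 0.223
```

Emit:
carry_out([
  {"gripper": 0,"dx": 0.1,"dy": 0,"dz": 0,"rx": 0,"ry": 0,"rz": 0},
  {"gripper": 0,"dx": 0.2,"dy": 0,"dz": 0,"rx": 0,"ry": 0,"rz": 0},
  {"gripper": 0,"dx": 0.3,"dy": 0,"dz": 0,"rx": 0,"ry": 0,"rz": 0},
  {"gripper": 0,"dx": 0.3,"dy": 0,"dz": 0,"rx": 0,"ry": 0,"rz": 0},
])

```text
time: 7.7
tcp_pos: [443.7, -219.9, 34.4]
ee_rot: [0.492, 0.507, -0.494, 0.506]
ft_force: [-0.2, 0.4, -3.0]
finger_gap: 0.22
```

Emit:
carry_out([
  {"gripper": 0,"dx": 0.1,"dy": 0,"dz": 0,"rx": 0,"ry": 0,"rz": 0},
  {"gripper": 0,"dx": 0.2,"dy": 0,"dz": 0,"rx": 0,"ry": 0,"rz": 0},
  {"gripper": 0,"dx": 0.3,"dy": 0,"dz": 0,"rx": 0,"ry": 0,"rz": 0},
  {"gripper": 0,"dx": 0.3,"dy": 0,"dz": 0,"rx": 0,"ry": 0,"rz": 0},
])

```text
time: 8.03
tcp_pos: [443.7, -219.9, 31.4]
ee_rot: [0.492, 0.507, -0.494, 0.506]
ft_force: [-1.0, 0.0, -0.6]
finger_gap: 0.223
```

Emit:
carry_out([
  {"gripper": 0,"dx": 0.1,"dy": 0,"dz": 0,"rx": 0,"ry": 0,"rz": 0},
  {"gripper": 0,"dx": 0.15,"dy": 0,"dz": 0,"rx": 0,"ry": 0,"rz": 0},
  {"gripper": 0,"dx": 0.15,"dy": 0,"dz": 0,"rx": 0,"ry": 0,"rz": 0},
])

```text
time: 8.28
tcp_pos: [443.7, -220.0, 31.3]
ee_rot: [0.492, 0.507, -0.494, 0.507]
ft_force: [-6.5, 4.4, 18.5]
finger_gap: 0.222
```

Emit:
carry_out([
  {"gripper": 0,"dx": 0,"dy": 0,"dz": 0,"rx": 0,"ry": 0,"rz": 0},
  {"gripper": 0.4,"dx": 0,"dy": 0,"dz": 0,"rx": 0,"ry": 0,"rz": 0},
  {"gripper": 0.8,"dx": 0,"dy": 0,"dz": 0,"rx": 0,"ry": 0,"rz": 0},
  {"gripper": 0.8,"dx": 0,"dy": 0,"dz": 0,"rx": 0,"ry": 0,"rz": 0},
  {"gripper": 0.8,"dx": 0,"dy": 0,"dz": 0,"rx": 0,"ry": 0,"rz": 0},
  {"gripper": 0.8,"dx": -1,"dy": 0,"dz": 0,"rx": 0,"ry": 0,"rz": 0},
  {"gripper": 0.8,"dx": -4,"dy": 0,"dz": 0,"rx": 0,"ry": 0,"rz": 0},
  {"gripper": 0.8,"dx": -8,"dy": 0,"dz": 0,"rx": 0,"ry": 0,"rz": 0},
  {"gripper": 0.8,"dx": -12,"dy": 0,"dz": 0,"rx": 0,"ry": 0,"rz": 0},
  {"gripper": 0.8,"dx": -16,"dy": 0,"dz": 0,"rx": 0,"ry": 0,"rz": 0},
  {"gripper": 0.8,"dx": -16,"dy": 0,"dz": 0,"rx": 0,"ry": 0,"rz": 0},
])

```text
time: 9.2
tcp_pos: [448.3, -221.0, 199.5]
ee_rot: [0.494, 0.504, -0.492, 0.511]
ft_force: [1.4, -0.1, 0.2]
finger_gap: 0.794
```

```bash
python3 shot.py w6; python3 - <<'E'
from h import *
import pickle
c,T,w=pickle.load(open('w6.pkl','rb'));b=bot.camera('side')
x,y=proj(c,T,[440,-220,40]).astype(int);print(x,y)
x0=max(0,x-80);y0=max(0,y-90);p=cv2.resize(w[y0:y0+150,x0:x0+160],(480,450))
save('pics/m6.png',np.hstack([p,cv2.resize(b[150:225,290:343],(318,450))]))
for t in ([455,28,180],[455,28,115]): print(plan(t,91.5))
E
```

```text
[ 448.3 -221.   199.5] [-0.06  0.09 -0.42  0.01 -1.05  1.66]
252 186
[array([  1.28,   1.66, -24.75]), array([-1.799e+02,  1.400e-01,  1.700e-01]), array([ 0.1 ,  0.11, -0.09])]
[array([  7.78,   1.65, -24.76]), array([-1.799e+02,  1.400e-01,  1.700e-01]), array([ 0.1 ,  0.11, -0.09])]
```

View pics/m6.png

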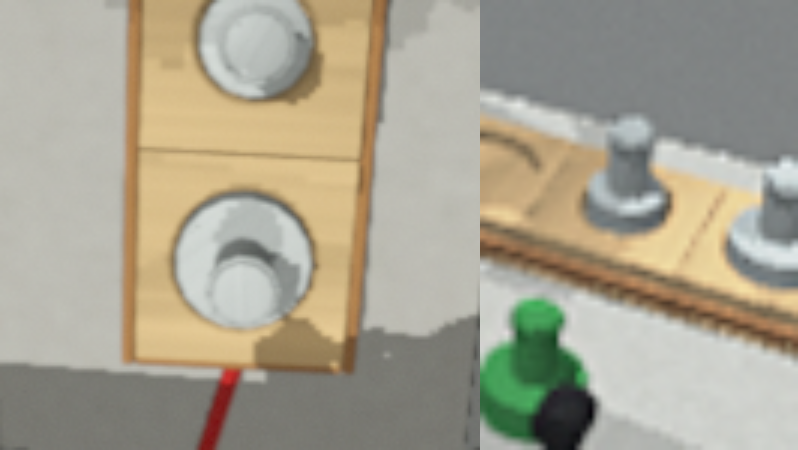

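Emit:
carry_out([
  {"gripper": 0.8,"dx": 0,"dy": 0.3,"dz": -4,"rx": 0,"ry": 0,"rz": 0},
  {"gripper": 0.8,"dx": 0,"dy": 0.6,"dz": -8,"rx": 0,"ry": 0,"rz": 0},
  {"gripper": 0.8,"dx": 0,"dy": 0.9,"dz": -12,"rx": 0,"ry": 0,"rz": 0},
  {"gripper": 0.8,"dx": 0,"dy": 1.2,"dz": -16,"rx": 0,"ry": 0,"rz": 0},
  {"gripper": 0.8,"dx": 0,"dy": 1.6,"dz": -20,"rx": 0,"ry": 0,"rz": 0},
  {"gripper": 0.8,"dx": 0,"dy": 1.6,"dz": -23,"rx": 0,"ry": 0,"rz": 0},
  {"gripper": 0.8,"dx": 0.5,"dy": 1.6,"dz": -24.7,"rx": 0,"ry": 0,"rz": 0},
  {"gripper": 0.8,"dx": 1.3,"dy": 1.6,"dz": -24.7,"rx": 0,"ry": 0,"rz": 0},
  {"gripper": 0.8,"dx": 1.3,"dy": 1.6,"dz": -24.7,"rx": 0,"ry": 0,"rz": 0},
  {"gripper": 0.8,"dx": 1.3,"dy": 1.6,"dz": -24.7,"rx": 0,"ry": 0,"rz": 0},
])

```text
time: 10.13
tcp_pos: [453.5, 27.0, 178.5]
ee_rot: [0.492, 0.507, -0.494, 0.507]
ft_force: [-0.0, -0.1, 0.1]
finger_gap: 0.801
```

```bash
python3 shot.py w7; python3 - <<'E'
from h import *
import pickle
c,T,w=pickle.load(open('w7.pkl','rb'))
print(bot.observe()['ft_force'],proj(c,T,[455,28,124]),proj(c,T,[455,28,137]),proj(c,T,[455,60,93]))
print(plan([455,28,107],91.5))
save('pics/m7.png',cv2.resize(w[140:384,130:390],(780,732))[:600])
E
```

```text
[453.5  27.  178.5] [ 0.5   0.03 -0.53  0.   -1.01  1.1 ]
[ 0.23149337 -0.36488034  0.47121025] [253.07273809 214.05871947] [253.03538623 221.62583339] [210.42560706 198.03789479]
[array([ 7.21,  0.11, -0.14]), array([-1.7992e+02, -3.0000e-02,  2.6000e-01]), array([0.08, 0.16, 0.02])]
```

View pics/m7.png

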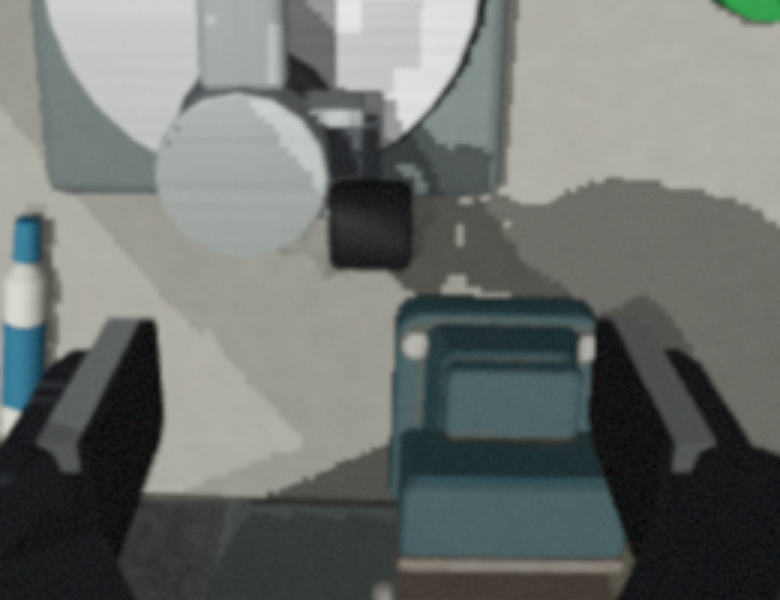

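Emit:
carry_out([
  {"gripper": 0.8,"dx": 2.5,"dy": 0.1,"dz": -0.1,"rx": 0,"ry": 0,"rz": 0},
  {"gripper": 0.8,"dx": 4.5,"dy": 0.1,"dz": -0.1,"rx": 0,"ry": 0,"rz": 0},
  {"gripper": 0.8,"dx": 6,"dy": 0.1,"dz": -0.1,"rx": 0,"ry": 0,"rz": 0},
  {"gripper": 0.8,"dx": 7.2,"dy": 0.1,"dz": -0.1,"rx": 0,"ry": 0,"rz": 0},
  {"gripper": 0.8,"dx": 7.2,"dy": 0.1,"dz": -0.1,"rx": 0,"ry": 0,"rz": 0},
  {"gripper": 0.8,"dx": 7.2,"dy": 0.1,"dz": -0.1,"rx": 0,"ry": 0,"rz": 0},
  {"gripper": 0.4,"dx": 7.2,"dy": 0.1,"dz": -0.1,"rx": 0,"ry": 0,"rz": 0},
  {"gripper": 0,"dx": 7.2,"dy": 0.1,"dz": -0.1,"rx": 0,"ry": 0,"rz": 0},
  {"gripper": 0,"dx": 7.2,"dy": 0.1,"dz": -0.1,"rx": 0,"ry": 0,"rz": 0},
  {"gripper": 0,"dx": 7.2,"dy": 0.1,"dz": -0.1,"rx": 0,"ry": 0,"rz": 0},
  {"gripper": 0,"dx": 7.2,"dy": 0.1,"dz": -0.1,"rx": 0,"ry": 0,"rz": 0},
  {"gripper": 0,"dx": 7.2,"dy": 0.1,"dz": -0.1,"rx": 0,"ry": 0,"rz": 0},
], newtons=80)

```text
time: 11.18
tcp_pos: [455.3, 28.0, 107.8]
ee_rot: [0.493, 0.506, -0.493, 0.508]
ft_force: [-0.7, 1.6, 5.8]
finger_gap: 0.199
```

Emit:
carry_out([
  {"gripper": 0,"dx": 0,"dy": 0,"dz": 0.3,"rx": 0,"ry": 0,"rz": 0},
  {"gripper": 0,"dx": 0,"dy": 0,"dz": 0.6,"rx": 0,"ry": 0,"rz": 0},
  {"gripper": 0,"dx": 0,"dy": 0,"dz": 0.9,"rx": 0,"ry": 0,"rz": 0},
  {"gripper": 0,"dx": 0,"dy": 0,"dz": 1.15,"rx": 0,"ry": 0,"rz": 0},
  {"gripper": 0,"dx": 0,"dy": 0,"dz": 1.15,"rx": 0,"ry": 0,"rz": 0},
  {"gripper": 0,"dx": 0,"dy": 0,"dz": 1.15,"rx": 0,"ry": 0,"rz": 0},
])

```text
time: 11.68
tcp_pos: [455.6, 17.6, 107.9]
ee_rot: [0.494, 0.506, -0.493, 0.507]
ft_force: [-3.0, 9.2, -1.2]
finger_gap: 0.192
```

```bash
python3 - <<'E'
from h import *
s=bot.observe();print(s['tcp_pos'],s['ft_force'],s['finger_gap'])
T=T_tool(s);psi=np.radians(1.5);ax=np.array([-np.sin(psi),np.cos(psi),0]);H=np.array([645,0,74.])
for th in (.05,.1,.15,.2,.25,.3,.36):
    Rr=R.from_rotvec(ax*th).as_matrix()  # about +y: x->-z ; -x end rises
    p=H+Rr@(T[:3,3]-H);d=T[:3,:3].T@(p-T[:3,3])/10
    rv=np.degrees(R.from_matrix(T[:3,:3].T@Rr@T[:3,:3]).as_rotvec());print(th,p.round(1),d.round(2),rv.round(1))
E
```

```text
[455.59307578  17.63172318 107.89113639] [-2.96111475  9.15510577 -1.22767027] 0.1922930254909593
0.05 [457.5  17.7 117.3] [-0.94  0.19  0.  ] [ 0.   0.  -2.9]
0.1 [459.9  17.7 126.6] [-1.87  0.44  0.  ] [ 0.   0.  -5.7]
0.15 [462.8  17.8 135.7] [-2.78  0.72  0.  ] [ 0.   0.  -8.6]
0.2 [466.1  17.9 144.7] [-3.68  1.06  0.  ] [  0.    0.  -11.5]
0.25 [469.8  18.  153.6] [-4.57  1.43  0.  ] [  0.    0.  -14.3]
0.3 [474.   18.1 162.2] [-5.43  1.85  0.  ] [  0.    0.  -17.2]
0.36 [479.6  18.3 172.3] [-6.43  2.41  0.  ] [  0.    0.  -20.6]
```

Emit:
carry_out([
  {"gripper": 0,"dx": -0.2,"dy": 0.04,"dz": 0.12,"rx": 0,"ry": 0,"rz": -0.6},
  {"gripper": 0,"dx": -0.5,"dy": 0.1,"dz": 0.12,"rx": 0,"ry": 0,"rz": -1.5},
  {"gripper": 0,"dx": -0.94,"dy": 0.19,"dz": 0.12,"rx": 0,"ry": 0,"rz": -2.9},
  {"gripper": 0,"dx": -1.4,"dy": 0.31,"dz": 0.12,"rx": 0,"ry": 0,"rz": -4.3},
  {"gripper": 0,"dx": -1.87,"dy": 0.44,"dz": 0.12,"rx": 0,"ry": 0,"rz": -5.7},
  {"gripper": 0,"dx": -1.87,"dy": 0.44,"dz": 0.12,"rx": 0,"ry": 0,"rz": -5.7},
])

```text
time: 12.18
tcp_pos: [459.9, 18.0, 126.7]
ee_rot: [0.468, 0.531, -0.518, 0.481]
ft_force: [-3.5, 8.9, -1.6]
finger_gap: 0.191
```

Emit:
carry_out([
  {"gripper": 0,"dx": -0.94,"dy": 0.19,"dz": 0.12,"rx": 0,"ry": 0,"rz": -2.9},
  {"gripper": 0,"dx": -1.87,"dy": 0.44,"dz": 0.12,"rx": 0,"ry": 0,"rz": -5.7},
  {"gripper": 0,"dx": -2.78,"dy": 0.72,"dz": 0.12,"rx": 0,"ry": 0,"rz": -8.6},
  {"gripper": 0,"dx": -3.68,"dy": 1.06,"dz": 0.12,"rx": 0,"ry": 0,"rz": -11.5},
  {"gripper": 0,"dx": -4.57,"dy": 1.43,"dz": 0.12,"rx": 0,"ry": 0,"rz": -14.3},
  {"gripper": 0,"dx": -5.09,"dy": 1.68,"dz": 0.12,"rx": 0,"ry": 0,"rz": -16},
  {"gripper": 0,"dx": -5.09,"dy": 1.68,"dz": 0.12,"rx": 0,"ry": 0,"rz": -16},
  {"gripper": 0,"dx": -5.09,"dy": 1.68,"dz": 0.12,"rx": 0,"ry": 0,"rz": -16},
  {"gripper": 0,"dx": -5.09,"dy": 1.68,"dz": 0.12,"rx": 0,"ry": 0,"rz": -16},
])

```text
time: 12.93
tcp_pos: [481.1, 19.1, 175.0]
ee_rot: [0.39, 0.592, -0.579, 0.403]
ft_force: [-3.7, 8.9, -0.5]
finger_gap: 0.195
```

```bash
python3 - <<'E'
from h import *
s=bot.observe();print(s['tcp_pos'],s['ft_force'],s['finger_gap'],abs(s['joint_velocities']).max())
a=bot.camera('side');print(bot.observe()['tcp_pos'])
save('pics/m8.png',big(a,180,150,440,325,3))
E
```

```text
[481.14757693  19.07506049 175.04099766] [-3.70170967  8.90872445 -0.47796688] 0.19485750471107818 0.008036761466977856
[481.17595868  19.13026089 175.07914151]
```

View pics/m8.png

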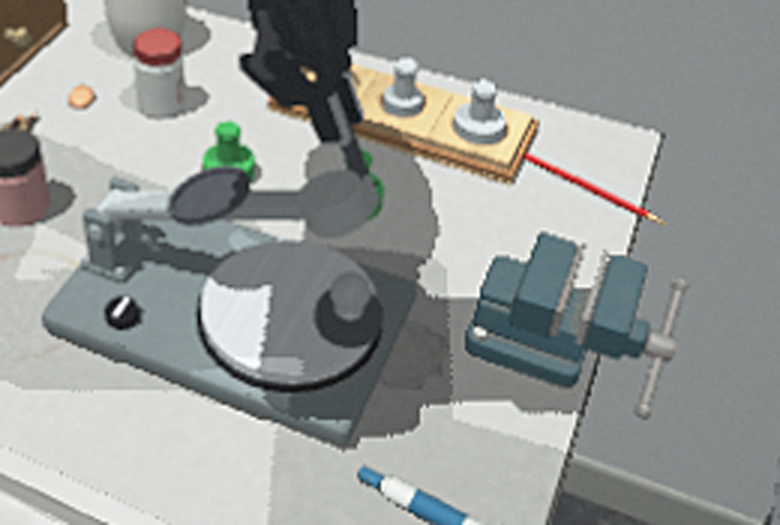

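```bash
python3 -c "
from workcell import bot
print(bot.sign_off())"
```

```text
the job is handed in; nothing more can be done
None
```

I put the load weight back in its own 50 mm well at about (439, −220) and let go of it. Then I drew the latch by its knob, lifted the sweep arm off the ball, and handed the job in at about 13 s, still holding it.

- **Right weight and well:** The load weight was the steel one on the sweep arm. The two green look-alikes and the small weight in the tray were left alone. The free wells measured about 65 and 55 mm across, some 10% over size. I took the wider as the 60 mm well and the other as the 50 mm one. A wrist picture after release shows the disc sitting flat and filling the well.
- **Placing:** The weight met the floor at about 18 N. It hung about 4 mm off the gripper's centre. The wrist, scene and side pictures disagreed on this by up to 3 mm, so I corrected it over the well before lowering.
- **Latch:** It was drawn about 10 mm, with a steady pull of about 9 N. That agrees with the stated spring.
- **Lift:** The last side picture shows the ball bare, the arm up in the gripper, both weights in the tray, and the jars and green pieces in view standing.
    - From the tool's path the arm is at about 0.37 rad, which puts the socket roughly 69 mm up.
    - I did not measure the socket's height directly.
    - The downward pull at the hand read only 0.5 N at the end, less than the 2 to 3 N expected. The grip opening stayed steady, and the joints were at rest.

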